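# Release a ratchet clamp and load its drilled plate

## Robot

A 6-joint arm with a two-finger parallel gripper is mounted at the origin on the work surface. World frame = base frame: x ahead of the robot, y to its left, z up, the work surface at z = 0. Lengths are in mm, angles in rad, forces in N, time in s.
With the tool pointing down it reaches from about 300 to 750 mm from the base axis. Payload 8.5 kg.
Tool frame: the origin (TCP) lies on the centre line of the jaws, within the pads' length; the fingertips stand 19 mm ahead of it and the grasp point (between the pads) is the TCP; z points along the fingers, y is the line along which they close (so a half turn about z gives the same grasp; the last joint's range is limited). The gripper opens to 88 mm and grips with 3 to 60 N. Pads are 18 mm wide; open, the fingers measure 123 mm over their backs; the gripper's body (75 mm by 187 mm) begins 45 mm behind the grasp point.
Start: joints at [-1.331, 0.381, 1.297, -0, 1.464, -0.215], TCP at [241.597, -494.076, 257.748] pointing down, gripper open.
Joint ranges: [-3.11, 3.11], [-0.89, 2.33], [0.22, 2.48], [-1.42, 4.56], [0.17, 2.85], [-2.88, 2.88]. Speed limits (rad/s): [2.39, 2.39, 3.14, 3.14, 3.14, 3.14].

## Interface

Orientations are given as a unit quaternion [w, x, y, z].
In Python, from workcell import robot, get_image, workorder gives the robot as it stands. The module is installed in compiled form; this text tells all that it offers.
- The arm moves only by the shell command python3 -m creep 'ROWS' [FORCE]. ROWS is JSON, a list of rows, each a list of 5 numbers: the shift along the world's x, y, z each as a share of 0.025 m, from -1 to 1, then the turn about the world's z as a share of 0.08 rad, from -1 to 1, then the closure, from -1 (fully open) to 1 (shut). A call has 1 to 12 rows; each row shifts and turns the commanded pose from where the row before left it; what a row does not reach is not made up. A row lasts 1/12 s, in which the tool goes at most 41.7 mm and 7.16 degrees, less where a joint would pass 70% of its speed; a pose out of reach is approached as far as the arm can. A call with a number of a shift or a turn outside -1 to 1 is refused whole. A call with a gripper value outside its range is refused whole. The fingers move at their own pace and stop on an object; FORCE is the grip in N (left out, the last holds). Time passes only in rows, so rows that do not move let the fingers close. It gives the time, the measured TCP pose, the force, the opening and the grip force at its end, in the units of the state.
- robot.get_state(): the state, without advancing time (a new reading comes with each control period).
- get_image(name): name is "side" or "top"; returns a dict with "color" (420x560x3 uint8, blue, green, red), "K" (3x3 intrinsics, pixels), "xyz" and "rotation" of the camera in the world. Camera axes: x right, y down, z forward; pixel columns grow to the right and rows downward; lengths in mm; the calibration is good to about 2 mm. A picture is of the moment at which its call begins. There is no depth.
- workorder.close_job(): hands the job in; it is judged then, once.
The state is a dict: "clock": time; "q": joint angles; "joint_vel": joint speeds; "joint_torque": joint torques, N m; "position": TCP position; "ee_rot": TCP orientation; "contact_force": force on the tool from outside, world axes, zero at the start; "torque": the same for the moment, N m; "opening": finger opening in mm; "grip_force": force on a finger pad.
Only numpy, scipy, OpenCV 4.12 (cv2) and the standard library are available. Lean on these libraries where they do the work, as an engineer would, in place of code of your own. Each camera call takes 0.05 s, during which the arm holds its last target. There are 200 camera calls.

## Task

The swing clamp on the setting fixture is locked over the empty nest by its ratchet: lift the pawl out of the teeth and throw it right over so that it lies back, then turn the clamp backwards until it comes up against its stop. Then pick up the plate with the two holes and lower it gently, without dropping it, onto both dowels until it lies flat in the nest; the nest is adjustable and may be clamped a few millimetres off centre along its slots, so feel for the dowels. Leave the pawl thrown back, the clamp open and the blank plate, the jar and the screwdriver where they are.

Things in the scene. Friction and masses are not known exactly. Their poses are not given: they have to be found in the camera images.
- fixture: Fixed steel fixture: base plate 180 (x) by 270 (y) by 12 mm. Origin on the bench; the base plate spans x -90..90, y -145..125 mm from it; z up. 'Fixture frame' offsets below are from this origin along its axes. It carries the clamp (upright axis at x 0, y -55), the pawl (y -95) and the nest with two dowels (y +75).
- nest (a point): Nominal nest centre, a fixed point of the fixture (fixture frame 0, 75, 16 mm; its axes). The nest is a 100 by 70 mm steel pad with its flat face at this height, clamped in slots: its true centre lies anywhere within 7 mm of this point along the fixture's y (not off in x, not turned) and is not measured. Two bevelled dowels, 8 mm in diameter, stand 12 mm above the face, at x -30 and +30 from its centre.
- clamp (a joint): Turn of the ratchet wheel with its clamp arm about its upright axis, rad. 0: arm points to the fixture's +y, over the nest. Grows as it turns backwards, counter-clockwise from above (arm swings to the fixture's -x, then -y), to a hard stop at 2.2. Starts at 0 to 0.3; stays where left; turning takes about 0.1 N m. With the pawl down it turns backwards at most one tooth (0.5 rad), then locks.
- clamp_tip (a point): Top of the clamp arm over its end foot, 110 mm from the axis, 38 mm above the bench. The arm is 20 mm wide, 30 to 38 mm above the bench and reaches 121 mm from the axis; the rubber foot reaches down to 23 mm. The wheel is 96 mm across with 12 saw teeth on its top face near the rim, tooth tops 46.5 mm above the bench.
- head (a point): Centre of the square head on the clamp's axis, by which the wheel is turned: 26 by 26 mm across the flats, from 48 to 78 mm above the bench (this point at 63 mm, fixture frame 0, -55). Its x and y axes are square to the flats and turn with the clamp.
- pawl (a joint): Turn of the pawl about its level hinge (along the fixture's y, at fixture frame x 50, z 58 mm), rad. 0 to 0.15: down on the wheel's teeth. Grows as the pawl is lifted and swings up and over towards the fixture's +x: 1.57 upright, stop at 2.5 where it lies back. Loose (60 g): let go before upright it falls back on the teeth, let go past upright it falls to the stop.
- pawl_pin (a point): Gripping point on the pawl's round lifting pin: 10 mm in diameter, level along the fixture's y, sticking out 46 mm towards -y (this point 28 mm out; fixture frame 14, -123, 64 mm when down). It circles the hinge at 36.5 mm radius, at an angle of joint value + 0.165 above the hinge's -x side. Free room 25 mm on both sides and 45 mm below. It turns freely between the fingers.
- plate_grip (a point): Centre of the grip block of the loose plate to load (aluminium, about 160 g). Plate 90 (x) by 60 (y) by 8 mm, two through holes 9.2 mm in diameter at x -30 and +30, y 0. The block in its middle is 24 (x) by 20 (y) mm, 28 mm tall above the plate; this point is 22 mm above the underside. It fits either way round. Held across the 20 mm (y) the fingers clear the dowels.
- blank_grip (a point): Look-alike to leave alone: plate and block of the same sizes without holes; the same point of its block.
- jar: Small amber glass jar, 52 mm across, 60 mm high; origin at its underside. Leave alone.
- screwdriver: Screwdriver lying on the bench right of the fixture; origin under its middle. Leave alone.
Not all that is in view belongs to the job. What is shaped like the part that bears plate_grip but green, red or yellow is not meant.

How it is judged (in metres and radians):
On the way, in this order (a step that is already met when the one before it is completed fails the run):
1. the pawl is lifted out of the teeth and thrown past upright (above 2.0 rad), before the clamp has been turned back (below 0.9 rad) (value of joint pawl above 2 rad and value of joint clamp below 0.9 rad), for 0.2 s.
2. the clamp is turned backwards to its stop (above 2.05 of 2.2 rad), the pawl still thrown back (value of joint pawl above 2 rad and value of joint clamp above 2.05 rad), for 0.2 s.
At the end, for the whole second after the job is handed in: Pawl thrown back (above 2.0 rad), clamp open (above 2.05 rad), and the plate with two holes down on both dowels: within 3 mm (fixture x) and 9 mm (fixture y) of the nest point, square within 0.06 rad, level within 0.04 rad, flat on the nest face within 2.5 mm, at rest (all of step 2 and x of plate_grip in the frame of nest between -0.003 and 0.003 m and y of plate_grip in the frame of nest between -0.009 and 0.009 m and z of plate_grip in the frame of nest between 0.019 and 0.0245 m and angle between plate_grip's own z axis and vertical below 0.04 rad and angle between the x axis of plate_grip and the x axis of fixture, either way round below 0.06 rad and linear speed of plate below 0.02 m/s); the robot touches nothing.
It fails at once if the plate is dropped onto the fixture (faster than 0.4 m/s just above the nest) (linear speed of plate above 0.4 m/s and horizontal distance between plate_grip and nest below 0.03 m and z of plate_grip in the frame of nest below 0.06 m).
It fails at once if the plate without holes is moved more than 40 mm (distance of blank_grip from where it was at the start of the episode above 0.04 m).
It fails at once if the jar or the screwdriver is moved more than 40 mm (distance of any of jar, screwdriver from where it was at the start of the episode above 0.04 m).
It also fails if it takes over 69 s, if anything falls off the work surface, if the arm or the gripper's body presses on something with over 40 N, if the wrist force passes 120 N, or if a joint passes its speed limit or range.

## Working session

There is one attempt and no reset: what is moved stays moved. The work goes in short steps, Python scripts to look and compute and a shell command to move; the robot and the scene stay as the last step left them, time stands still between calls to the robot, and variables do not carry over. Pictures are saved under pics/ and viewed, at most 10 in all, crops included, and the job is handed in when it is done.

```bash
mkdir -p pics; cat > h.py <<'E'
import numpy as np,cv2
from workcell import robot,get_image
def ray(im,u,v):
    d=np.array(im["rotation"])@np.linalg.inv(np.array(im["K"]))@np.array([u,v,1.]);return np.array(im["xyz"]),d
def at(im,u,v,z):
    o,d=ray(im,u,v);return (o+d*(z-o[2])/d[2])
def proj(im,p):
    c=np.array(im["K"])@np.array(im["rotation"]).T@(np.array(p,float)-np.array(im["xyz"]));return c[:2]/c[2]
E
python3 - <<'E'
from h import *
import pickle
for n in("top","side"):
    im=get_image(n);pickle.dump(im,open(n+".pkl","wb"));cv2.imwrite(f"pics/{n}0.png",cv2.resize(im["color"],(784,588),interpolation=cv2.INTER_CUBIC));print(n,im["xyz"],np.round(im["K"],1).tolist(),np.round(im["rotation"],3).tolist())
print(robot.get_state())
E
```

```text
top [ 183.06833326   -7.00646078 1388.76776297] [[519.5, 0.0, 281.5], [0.0, 519.5, 209.5], [0.0, 0.0, 1.0]] [0.072, -0.697, 0.709, -0.074]
side [402.81602895 842.45164099 867.17571597] [[402.3, 0.0, 276.7], [0.0, 402.3, 211.0], [0.0, 0.0, 1.0]] [0.013, -0.052, 0.916, -0.398]
{'clock': 0.1, 'q': array([-1.33133536e+00,  3.81105817e-01,  1.29816785e+00,  7.33183866e-06,
        1.46358866e+00, -2.15273296e-01]), 'joint_vel': array([-0.0007284 , -0.00120233, -0.00141868,  0.00061395,  0.00024713,
        0.00262687]), 'joint_torque': array([ 3.71141592e-03, -4.38647497e+01, -2.24913543e+01,  7.14671169e-02,
        3.41820891e-02, -7.66185894e-05]), 'position': array([ 241.5297151 , -493.87260654,  257.21751485]), 'ee_rot': array([-6.34836879e-04,  9.74263148e-01,  2.25412769e-01, -4.03309654e-06]), 'contact_force': array([-0.71786957,  0.2892094 , -0.66089356]), 'torque': array([ 0.04382085, -0.00347507, -0.01830069]), 'grip_force': 0.0, 'opening': 88.21195458777017}
```

View pics/top0.png

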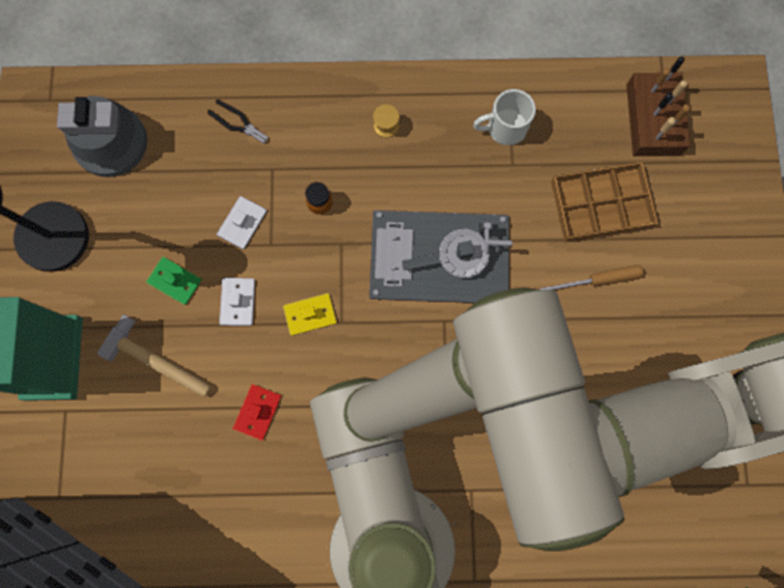

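View pics/side0.png

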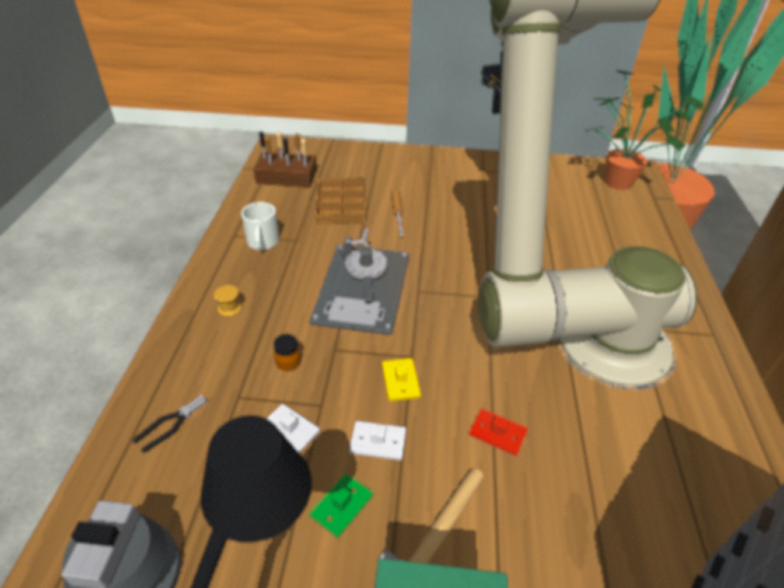

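```bash
cat > h.py <<'E'
import numpy as np,cv2
from workcell import robot,get_image
from scipy.spatial.transform import Rotation as Ro
def rot(im): return Ro.from_quat(im["rotation"],scalar_first=True).as_matrix()
def at(im,u,v,z):
    o=np.array(im["xyz"]);d=rot(im)@np.linalg.inv(np.array(im["K"]))@np.array([u,v,1.]);return o+d*(z-o[2])/d[2]
def proj(im,p):
    c=np.array(im["K"])@rot(im).T@(np.array(p,float)-np.array(im["xyz"]));return c[:2]/c[2]
E
python3 - <<'E'
from h import *
import pickle
im=pickle.load(open("top.pkl","rb"));c=im["color"]
a=cv2.resize(c[145:220,260:372],(784,525),interpolation=cv2.INTER_CUBIC)
b=cv2.resize(c[135:240,150:250],(571,600),interpolation=cv2.INTER_CUBIC)
cv2.imwrite("pics/fix.png",a);cv2.imwrite("pics/pl.png",b)
E
```

```text
(no output)
```

View pics/fix.png

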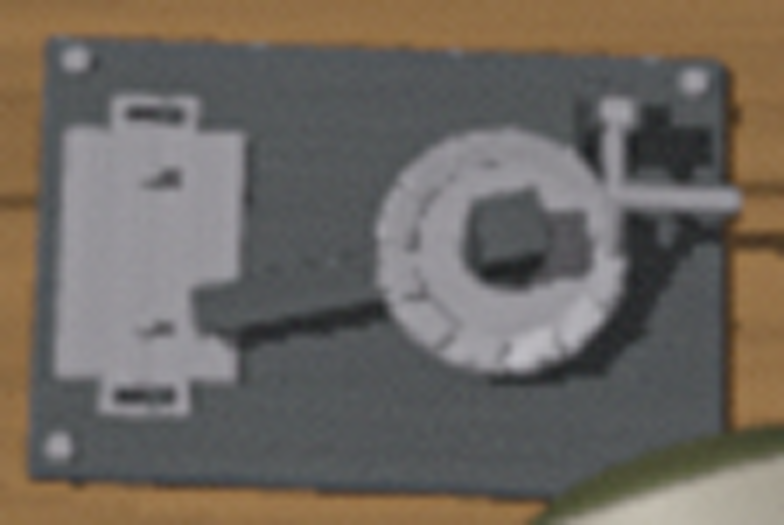

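View pics/pl.png

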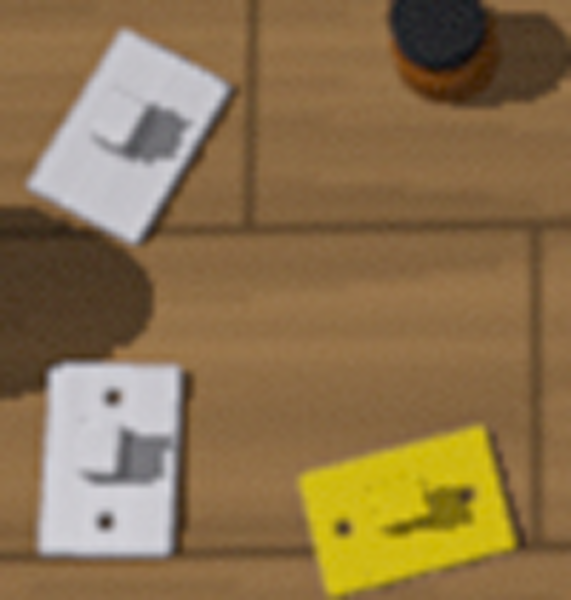

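```bash
python3 - <<'E'
from h import *
import pickle
im=pickle.load(open("top.pkl","rb"))
f=lambda x,y:(260+(x+.5)/7-.5,145+(y+.5)/7-.5)
g=lambda x,y:(150+(x+.5)/5.71-.5,135+(y+.5)/5.71-.5)
TL,TR,BL=[at(im,*f(*p),12) for p in((50,38),(725,62),(30,478))]
print(TL,TR,BL,np.linalg.norm(TL-TR),np.linalg.norm(TL-BL))
ey=(TL-TR)/np.linalg.norm(TL-TR);ex=(TL-BL)/np.linalg.norm(TL-BL)
yaw=np.mean([np.arctan2(-ey[0],ey[1]),np.arctan2(ex[1],ex[0])]);print("yaw",np.arctan2(-ey[0],ey[1]),np.arctan2(ex[1],ex[0]))
o1=(TR+BL)/2; 
c,s=np.cos(yaw),np.sin(yaw);R=np.array([[c,-s],[s,c]])
F=o1[:2]-R@[0,-10];print("origin",F)
for n,p,z in(("head",(0,-55),63),("pin",(14,-123),64),("nest",(0,75),16),("hinge",(50,-95),58)):
    w=R@p+F;u=proj(im,[*w,z]);print(n,w.round(1),"crop",((u-[260,145])*7).round(0))
h=[at(im,*g(*p),8) for p in((112,398),(105,521))]
print("holes",h,np.linalg.norm(h[0]-h[1]),"mid",(h[0]+h[1])/2,"yaw",np.arctan2(*(h[0]-h[1])[[1,0]]))
t=[at(im,*f(*p),38)for p in((192,288),(200,335))];print("tip",t)
E
```

```text
[641.20718345  24.91664075  12.        ] [ 626.68413183 -242.10808583   12.        ] [463.41006599  34.69907638  12.        ] 267.4193778228498 178.0660299621308
yaw -0.054334881124489275 -0.054964796112471584
origin [545.59332531 -93.71943404]
head [ 542.6 -148.6] crop [506. 234.]
pin [ 552.9 -217.3] crop [687. 204.]
nest [549.7 -18.8] crop [162. 254.]
hinge [ 590.3 -191.3] crop [612. 115.]
holes [array([492.44950479, 292.06117556,   8.        ]), array([432.97757455, 293.76292394,   8.        ])] 59.49627244462543 mid [462.71353967 292.91204975   8.        ] yaw -0.028606506451646984
tip [array([531.33431608, -28.93022845,  38.        ]), array([512.75525978, -31.62411941,  38.        ])]
```

```bash
python3 -m creep '[[1,0.9,-0.2,1,0.3],[1,0.9,-0.2,1,0.3],[1,0.9,-0.2,1,0.3],[1,0.9,-0.2,1,0.3],[1,0.9,-0.2,1,0.3],[1,0.9,-0.2,1,0.3],[1,0.9,-0.2,1,0.3],[1,0.9,-0.2,1,0.3],[1,0.9,-0.2,1,0.3],[1,0.9,-0.2,1,0.3],[1,0.9,-0.2,1,0.3],[1,0.9,-0.2,1,0.3]]' 10; python3 -m creep '[[0,0,0,0,0.3],[0,0,0,0,0.3]]'
```

```text
clock: 1.1
position: [542.6, -222.6, 197.2]
ee_rot: [-0.0, 0.759, 0.651, -0.0]
contact_force: [0.1, -0.4, -0.1]
opening: 30.8
grip_force: 0.0
clock: 1.27
position: [542.2, -222.8, 197.0]
ee_rot: [-0.001, 0.759, 0.651, -0.0]
contact_force: [-0.0, -0.2, -0.2]
opening: 30.7
grip_force: 0.0
```

```bash
python3 -m creep '[[0.43,0.22,-0.8,0.6,0.3],[0,0,-1,0.6,0.3],[0,0,-1,0,0.3],[0,0,-0.6,0,0.3],[0,0,0,0,0.3],[0,0,0,0,0.3]]'; python3 - <<'E'
from h import *
im=get_image("side")
p=robot.get_state()["position"];print(p,proj(im,p))
for n,q in(("pin",(552.9,-217.3,64)),("pinend",(551.9,-235.3,64)),("tip",p-[0,0,19])):print(n,proj(im,q))
c=im["color"];u0,v0=215,130
cv2.imwrite("pics/s1.png",cv2.resize(c[v0:v0+90,u0:u0+120],(800,600),interpolation=cv2.INTER_CUBIC))
E
```

```text
clock: 1.77
position: [551.7, -219.4, 112.8]
ee_rot: [-0.0, 0.729, 0.685, -0.0]
contact_force: [-1.2, 0.1, 0.5]
opening: 31.2
grip_force: 0.0
[ 552.25110621 -219.50450979  113.74546591] [261.38731919 154.7191094 ]
pin [261.23156459 167.52478442]
pinend [262.25045311 164.31892576]
tip [261.43695118 159.53962033]
```

View pics/s1.png

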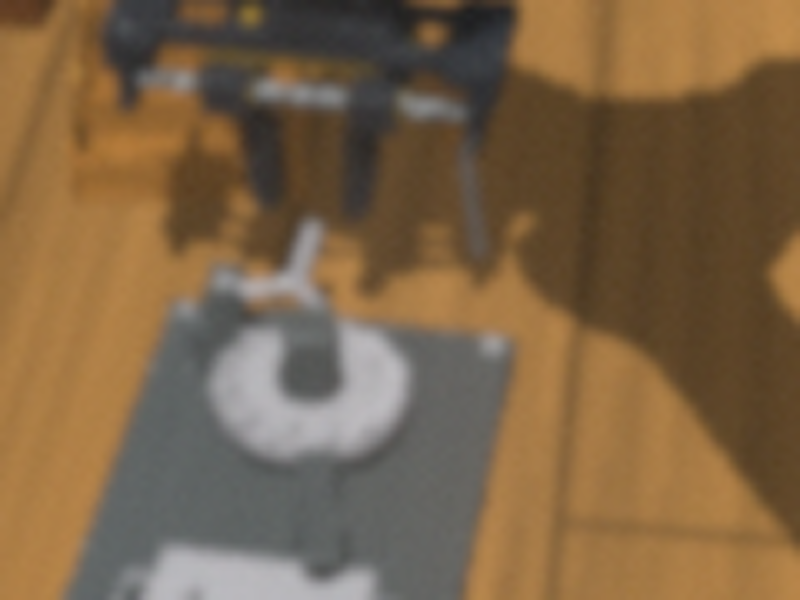

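```bash
python3 -m creep '[[0.03,0.06,-0.6,0,0.3],[0,0,-0.6,0,0.3],[0,0,-0.6,0,0.3],[0,0,-0.1,0,0.3],[0,0,0,0,0.6],[0,0,0,0,1],[0,0,0,0,1],[0,0,0,0,1],[0,0,0,0,1],[0,0,0,0,1]]' 12
```

```text
clock: 2.65
position: [554.7, -217.6, 66.6]
ee_rot: [0.002, 0.728, 0.686, 0.001]
contact_force: [5.4, 0.5, 0.1]
opening: 8.7
grip_force: 11.9
```

```bash
python3 -m creep '[[0.09,0,0.28,0,1],[0.14,-0.01,0.26,0,1],[0.19,-0.01,0.22,0,1],[0.23,-0.01,0.18,0,1],[0.26,-0.01,0.13,0,1],[0.28,-0.02,0.08,0,1]]'
```

```text
clock: 3.15
position: [582.8, -218.9, 93.6]
ee_rot: [-0.0, 0.728, 0.686, -0.001]
contact_force: [-2.6, -2.6, -5.8]
opening: 9.0
grip_force: 12.4
```

```bash
python3 -m creep '[[0.29,-0.02,0.02,0,1],[0.29,-0.02,-0.04,0,1],[0.28,-0.01,-0.09,0,1],[0.25,-0.01,-0.15,0,1],[0.22,-0.01,-0.19,0,1],[0.09,0,-0.11,0,1],[0,0,0,0,1]]'; python3 -m creep '[[0,0,0,0,0.5],[0,0,0,0,0.3],[0,0,0,0,0.3],[0,0,0,0,0.3],[0,0,1,0,0.3],[0,0,1,0,0.3],[0,0,0,0,0.3]]'
python3 - <<'E'
from h import *
im=get_image("side")
c=im["color"];u0,v0=215,130
cv2.imwrite("pics/s2.png",cv2.resize(c[v0:v0+90,u0:u0+120],(800,600),interpolation=cv2.INTER_CUBIC))
for f in (( 50-36.5*np.cos(2.665),-141,58+36.5*np.sin(2.665)),(14,-141,64)):
    c,s=np.cos(-.0547),np.sin(-.0547)
    u=proj(im,(545.6+c*f[0]-s*f[1],-93.7+s*f[0]+c*f[1],f[2]));print((u-[u0,v0])*6.667)
E
```

```text
clock: 3.73
position: [618.8, -220.5, 79.3]
ee_rot: [0.0, 0.728, 0.686, -0.0]
contact_force: [-1.7, -3.0, -1.8]
opening: 8.2
grip_force: 12.0
clock: 4.32
position: [620.0, -221.0, 135.2]
ee_rot: [0.004, 0.728, 0.686, 0.001]
contact_force: [-0.4, 0.1, 1.0]
opening: 31.0
grip_force: 0.0
[180.47909267 196.48439111]
[315.06582437 228.86274227]
```

View pics/s2.png

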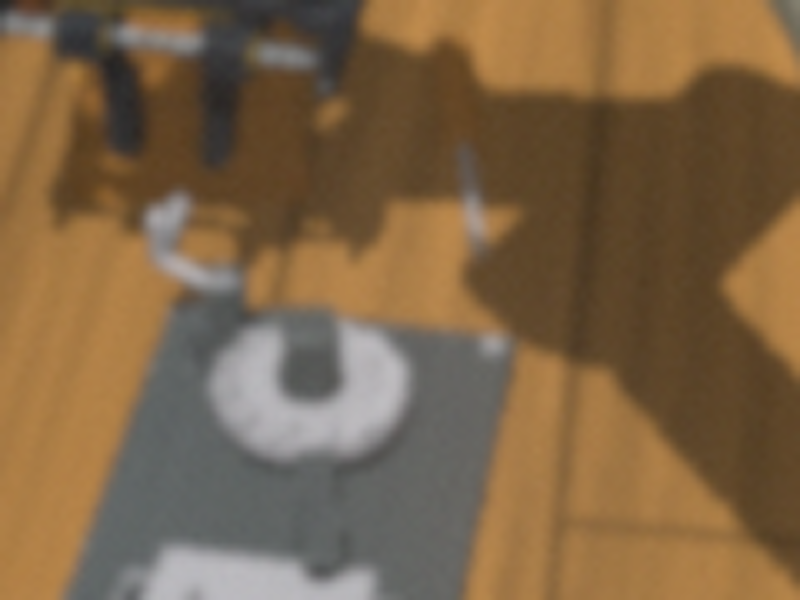

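```bash
python3 -m creep '[[-0.8,0.75,0,0.95,-0.15],[-0.8,0.75,0,0.95,-0.15],[-0.8,0.7,0,0.94,-0.15],[-0.7,0.7,0,0,-0.15],[0,0,0,0,-0.15],[0,0,0,0,-0.15]]' 20
```

```text
clock: 4.87
position: [540.4, -147.2, 129.8]
ee_rot: [-0.0, 0.645, 0.764, -0.0]
contact_force: [-0.1, -0.1, -0.1]
opening: 50.6
grip_force: 0.0
```

```bash
python3 -m creep '[[0.08,-0.06,-0.6,0,-0.15],[0,0,-0.6,0,-0.15],[0,0,-0.6,0,-0.15],[0,0,-0.6,0,-0.15],[0,0,0,0,0.2],[0,0,0,0,0.6],[0,0,0,0,0.6],[0,0,0,0,0.6],[0,0,0,0,0.6],[0,0,0,0,0.6]]' 20
```

```text
clock: 5.7
position: [544.1, -149.7, 70.8]
ee_rot: [0.002, 0.646, 0.764, 0.001]
contact_force: [6.1, -0.5, -3.8]
opening: 26.0
grip_force: 20.0
```

```bash
python3 -m creep '[[0.04,0,0,0.5,0.6],[0,0,0,1,0.6],[0,0,0,1,0.6],[0,0,0,1,0.6],[0,0,0,1,0.6],[0,0,0,1,0.6],[0,0,0,1,0.6],[0,0,0,1,0.6],[0,0,0,1,0.6],[0,0,0,1,0.6],[0,0,0,1,0.6],[0,0,0,1,0.6]]'; python3 -m creep '[[0,0,0,1,0.6],[0,0,0,1,0.6],[0,0,0,1,0.6],[0,0,0,1,0.6],[0,0,0,1,0.6],[0,0,0,1,0.6],[0,0,0,1,0.6],[0,0,0,1,0.6],[0,0,0,1,0.6],[0,0,0,0.5,0.6],[0,0,0,0,0.6]]'; python3 -c "
from h import *;s=robot.get_state();print(s['torque'],s['q'])"
```

```text
clock: 6.7
position: [545.7, -148.6, 70.8]
ee_rot: [0.002, 0.238, 0.971, 0.001]
contact_force: [9.9, 7.9, -4.2]
opening: 25.7
grip_force: 20.0
clock: 7.62
position: [545.8, -147.1, 70.8]
ee_rot: [0.003, -0.139, 0.99, 0.001]
contact_force: [11.2, 14.2, -3.5]
opening: 25.8
grip_force: 20.0
[ 2.19922094 -1.77921041  0.04446965] [-0.47473773  0.6048772   1.51116012  0.00587924  1.02235891 -2.32732345]
```

```bash
python3 -m creep '[[0.04,0.05,0,1,0.6],[0,0,0,1,0.6],[0,0,0,1,0.6],[0,0,0,0.6,0.6],[0,0,0,0,0.6]]'; python3 -c "
from h import *;s=robot.get_state();print(s['torque'],s['q'])"
```

```text
clock: 8.03
position: [545.7, -146.5, 70.8]
ee_rot: [0.001, -0.28, 0.96, 0.001]
contact_force: [3.9, 10.1, 0.5]
opening: 25.8
grip_force: 20.0
[ 1.62915473 -0.7323633   0.03846688] [-0.47300925  0.60525695  1.51031963  0.0035746   1.02496249 -2.61287785]
```

```bash
python3 -m creep '[[0,0.03,0,1,0.6],[0,0,0,0,0.6],[0,0,0,0,0.6]]'; python3 -c "
from h import *;s=robot.get_state();print(s['torque'],s['q'],s['ee_rot'])"
```

```text
clock: 8.28
position: [545.4, -146.6, 70.8]
ee_rot: [0.001, -0.315, 0.949, 0.0]
contact_force: [2.6, 5.4, 1.3]
opening: 26.1
grip_force: 20.7
[ 1.07201992 -0.40163101 -0.54348283] [-4.73039660e-01  6.05023813e-01  1.51094085e+00  2.23586660e-03
  1.02459728e+00 -2.68689248e+00] [ 1.04291764e-03 -3.15466141e-01  9.48936212e-01  3.01734765e-04]
```

```bash
python3 -m creep '[[0,0,0,0,-0.2],[0,0,0,0,-0.2],[0,0,0,0,-0.2],[0,0,0.8,0,-0.2],[0,0,1,0,-0.2],[0,0,1,0,-0.2],[-0.2,0.9,0.5,-0.9,-0.2],[-0.2,1,0,-0.9,-0.2],[-0.2,1,0,-0.9,-0.2],[-0.2,1,0,-0.9,-0.2],[-0.2,1,0,-0.9,-0.2],[-0.2,1,0,-0.9,-0.2]]'; python3 -m creep '[[-0.2,1,0,-0.9,-0.2],[-0.2,1,0,-0.9,-0.2],[-0.2,1,0,-0.9,-0.2],[-0.2,1,0,-0.4,-0.2],[-0.2,1,0,0,-0.2],[-0.2,1,0,0,-0.2],[-0.2,1,0,0,-0.2],[-0.2,1,0,0,-0.2],[-0.2,1,0,0,-0.2],[-0.1,0.5,0,0,-0.2],[0,0,0,0,-0.2],[0,0,0,0,-0.2]]'
python3 - <<'E'
from h import *
im=get_image("top");c=im["color"]
cv2.imwrite("pics/t3.png",cv2.resize(c[145:220,260:372],(784,525),interpolation=cv2.INTER_CUBIC))
im=get_image("side");c=im["color"];u0,v0=230,270
cv2.imwrite("pics/s3.png",cv2.resize(c[v0:v0+75,u0:u0+100],(800,600),interpolation=cv2.INTER_CUBIC))
p=robot.get_state()["position"];print(p,[((proj(im,q)-[u0,v0])*8).round() for q in (p-[0,0,19],(462.7,292.9,36),(462.7,292.9,8))])
E
```

```text
clock: 9.28
position: [514.5, 1.0, 152.7]
ee_rot: [0.0, -0.104, 0.995, -0.0]
contact_force: [0.9, 0.7, -0.1]
opening: 53.0
grip_force: 0.0
clock: 10.28
position: [467.3, 237.7, 152.6]
ee_rot: [0.0, 0.017, 1.0, -0.0]
contact_force: [0.6, 0.3, -0.1]
opening: 52.6
grip_force: 0.0
[467.63801323 236.81976888 152.51061787] [array([329., -62.]), array([321., 290.]), array([320., 342.])]
```

View pics/t3.png

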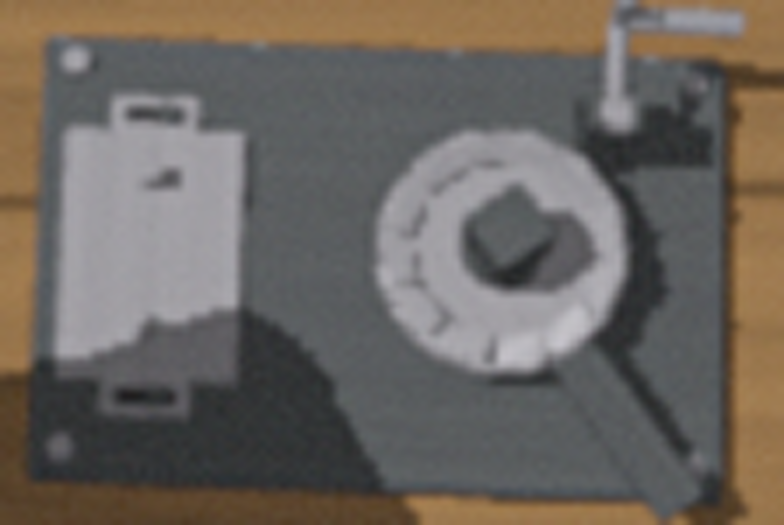

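View pics/s3.png

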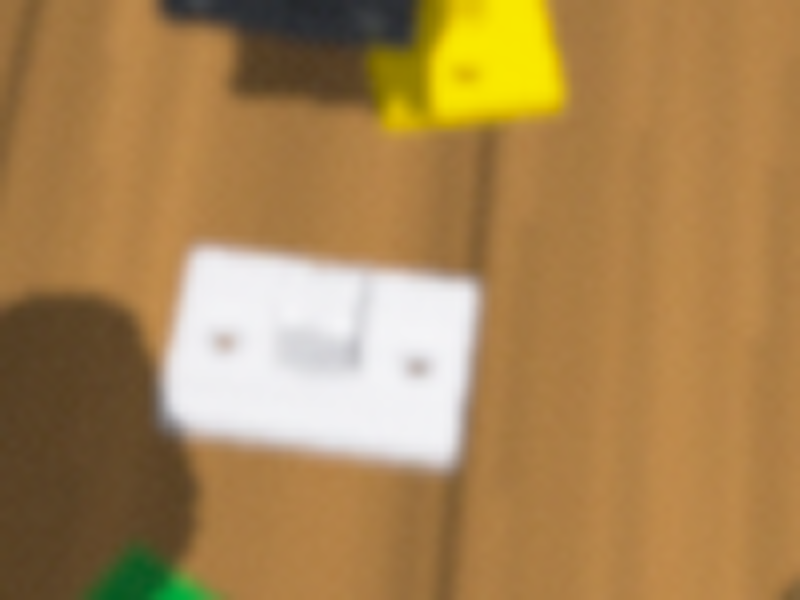

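```bash
python3 -m creep '[[-0.07,0.8,-0.3,0,-0.2],[-0.07,0.8,-0.7,0,-0.2],[0,0.7,-0.9,0,-0.2],[0,0,-0.9,0,-0.2],[0,0,-0.9,0,-0.2],[0,0,-0.9,0,-0.2],[0,0,-0.3,0,-0.2],[0,0,0,0,-0.2]]'; python3 - <<'E'
from h import *
im=get_image("side");u0,v0=230,270
import pickle
t=pickle.load(open("top.pkl","rb"))
f=lambda x,y:(260+(x+.5)/7-.5,145+(y+.5)/7-.5)
print("nest",at(t,*f(150,255),16))
for p in((224,341),(417,367)): print(at(im,u0+(p[0]+.5)/8-.5,v0+(p[1]+.5)/8-.5,8))
E
```

```text
clock: 11.05
position: [463.8, 294.1, 29.0]
ee_rot: [-0.001, 0.018, 1.0, -0.001]
contact_force: [-0.9, -0.2, -0.1]
opening: 52.9
grip_force: 0.0
nest [550.56973194 -13.16212881  16.        ]
[493.40512467 294.87880197   8.        ]
[433.47481137 297.06988191   8.        ]
```

```bash
python3 -m creep '[[0,0,0,0,0.2],[0,0,0,0,0.8],[0,0,0,0,0.8],[0,0,0,0,0.8],[0,0,0,0,0.8],[0,0,0.3,0,0.8],[0,0,0.8,0,0.8],[0,0,0.8,0,0.8],[0,0,0.8,0,0.8],[0,0,0,0,0.8]]' 25
```

```text
clock: 11.93
position: [465.1, 295.8, 101.1]
ee_rot: [0.003, 0.018, 1.0, 0.001]
contact_force: [0.0, 0.6, -1.2]
opening: 19.7
grip_force: 25.0
```

```bash
python3 -m creep '[[0.15,-0.5,0,0,0.8],[0.28,-1,0,-0.25,0.8],[0.28,-1,0,0,0.8],[0.28,-1,0,0,0.8],[0.28,-1,0,0,0.8],[0.28,-1,0,0,0.8],[0.28,-1,0,0,0.8],[0.28,-1,0,0,0.8],[0.28,-1,0,0,0.8],[0.28,-1,0,0,0.8],[0.28,-1,0,0,0.8],[0.28,-0.8,0,0,0.8]]'; python3 -m creep '[[0,-0.5,0,0,0.8],[0,0,0,0,0.8],[0,0,0,0,0.8],[0,0,0,0,0.8]]'; python3 -c "
from h import *;s=robot.get_state();print(s['position'],s['ee_rot'])"
```

```text
clock: 12.93
position: [544.0, 10.2, 96.1]
ee_rot: [-0.001, 0.028, 1.0, 0.0]
contact_force: [0.1, 0.3, -2.0]
opening: 20.1
grip_force: 25.0
clock: 13.27
position: [543.9, 1.0, 97.0]
ee_rot: [-0.001, 0.028, 1.0, 0.0]
contact_force: [0.6, -0.0, -2.7]
opening: 19.9
grip_force: 25.0
[543.87176678   0.97104032  97.04912067] [-6.65641951e-04  2.75507774e-02  9.99620152e-01  2.52896051e-04]
```

```bash
python3 -m creep '[[0.3,-0.5,-0.3,0,0.8],[0,0,-0.6,0,0.8],[0,0,-0.5,0,0.8],[0,0,0,0,0.8],[0,0,0,0,0.8]]'; python3 - <<'E'
from h import *
im=get_image("side");s=robot.get_state();p=s["position"];print(p,s["contact_force"],s["torque"])
c=im["color"];u0,v0=205,175
cv2.imwrite("pics/s4.png",cv2.resize(c[v0:v0+75,u0:u0+100],(800,600),interpolation=cv2.INTER_CUBIC))
a=-.0547;cc,ss=np.cos(a),np.sin(a)
for n,ctr,z in(("plate corners+holes under",p,p[2]-29.5+8),):
  for d in((-45,30),(45,30),(-30,0),(30,0)):
    print(d,((proj(im,(ctr[0]+cc*d[0]-ss*d[1],ctr[1]+ss*d[0]+cc*d[1],z))-[u0,v0])*8).round())
# fixture base corners at +y, nominal from top camera
for d in((-90,125),(90,125)):
    print("fix",d,((proj(im,(545.6+cc*d[0]-ss*d[1],-93.7+ss*d[0]+cc*d[1],12))-[u0,v0])*8).round())
for d in((-30,0),(30,0),(-50,35),(50,35)):
    print("nest",d,((proj(im,(550.6+cc*d[0]-ss*d[1],-13.2+ss*d[0]+cc*d[1],16))-[u0,v0])*8).round())
E
```

```text
clock: 13.68
position: [552.0, -12.0, 62.0]
ee_rot: [-0.001, 0.027, 1.0, 0.0]
contact_force: [0.5, -0.0, -1.2]
opening: 19.6
grip_force: 25.0
[552.3148178  -12.07403515  62.66477791] [ 0.36711635  0.10163541 -1.84358906] [ 0.13893827 -0.15714795 -0.00031186]
(-45, 30) [483. 392.]
(45, 30) [241. 361.]
(-30, 0) [457. 330.]
(30, 0) [299. 311.]
fix (-90, 125) [604. 490.]
fix (90, 125) [124. 427.]
nest (-30, 0) [463. 377.]
nest (30, 0) [307. 357.]
nest (-50, 35) [499. 450.]
nest (50, 35) [233. 415.]
```

View pics/s4.png

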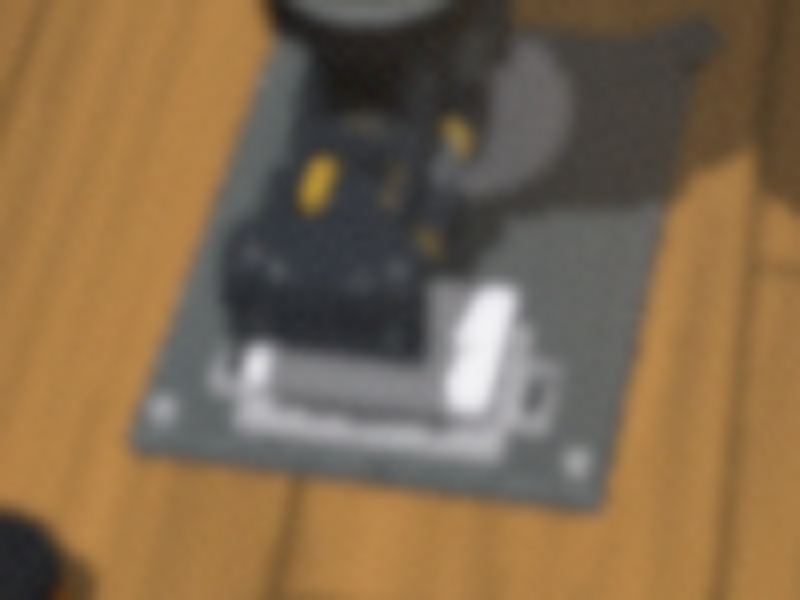

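```bash
python3 -m creep '[[-0.03,0,-0.08,0,0.8],[0,0,-0.08,0,0.8],[0,0,-0.06,0,0.8],[0,0,0,0,0.8]]';python3 -c "
from h import *;s=robot.get_state();print(s['position'],s['contact_force'],s['torque'])"
```

```text
clock: 14.07
position: [551.3, -12.3, 57.0]
ee_rot: [0.0, 0.028, 1.0, -0.0]
contact_force: [0.5, 0.1, -1.5]
opening: 19.6
grip_force: 25.0
[551.31058886 -12.26907834  56.97633209] [ 0.49307972  0.07660755 -1.52079486] [ 0.03383391 -0.1263319  -0.0106712 ]
```

```bash
python3 -m creep '[[0,0,-0.06,0,0.8],[0,0,-0.06,0,0.8],[0,0,0,0,0.8]]';python3 -c "
from h import *;s=robot.get_state();print(s['position'],s['contact_force'],s['torque'])"
```

```text
clock: 14.32
position: [551.2, -12.3, 53.8]
ee_rot: [-0.0, 0.028, 1.0, 0.0]
contact_force: [0.1, -0.1, -2.3]
opening: 20.1
grip_force: 25.0
[551.24291195 -12.29698877  53.7509214 ] [ 0.12836243 -0.13807227 -2.34411701] [ 0.0871582  -0.11042061 -0.00040037]
```

```bash
python3 -m creep '[[0,0,-0.06,0,0.8],[0,0,-0.06,0,0.8],[0,0,0,0,0.8]]';python3 -c "
from h import *;s=robot.get_state();print(s['position'],s['contact_force'],s['torque'])"
```

```text
clock: 14.57
position: [551.2, -12.3, 50.7]
ee_rot: [-0.0, 0.028, 1.0, 0.0]
contact_force: [-0.0, 0.6, -1.4]
opening: 19.9
grip_force: 25.0
[551.1932226  -12.31955332  50.67015273] [-0.03091655  0.56475941 -1.41631157] [ 0.07912772 -0.19184667  0.01902142]
```

```bash
python3 -m creep '[[0,0,-0.06,0,0.8],[0,0,-0.06,0,0.8],[0,0,0,0,0.8]]'; python3 -m creep '[[0,0,-0.06,0,0.8],[0,0,-0.04,0,0.8],[0,0,0,0,0.8]]'
```

```text
clock: 14.82
position: [551.2, -12.3, 47.7]
ee_rot: [-0.0, 0.028, 1.0, 0.0]
contact_force: [0.1, -1.1, -1.9]
opening: 19.7
grip_force: 25.0
clock: 15.07
position: [551.4, -12.3, 46.9]
ee_rot: [0.001, 0.028, 1.0, -0.0]
contact_force: [-4.7, 1.3, 13.1]
opening: 20.1
grip_force: 25.0
```

```bash
python3 -m creep '[[-0.04,0,0.02,0,0.8],[0,0,0,0,0.8]]'; python3 -m creep '[[0,0,-0.05,0,0.8],[0,0,-0.03,0,0.8],[0,0,0,0,0.8]]';python3 -c "
from h import *;s=robot.get_state();print(s['position'],s['contact_force'],s['torque'])"
```

```text
clock: 15.23
position: [550.9, -12.4, 46.9]
ee_rot: [0.001, 0.028, 1.0, -0.0]
contact_force: [0.3, 0.5, 7.9]
opening: 19.8
grip_force: 25.0
clock: 15.48
position: [551.0, -12.4, 46.8]
ee_rot: [0.002, 0.028, 1.0, -0.0]
contact_force: [-7.6, 1.4, 28.5]
opening: 19.9
grip_force: 25.0
[550.96311802 -12.39445018  46.83795376] [-7.59916973  1.43081067 28.53697436] [ 0.26668527  1.12102381 -0.04867331]
```

```bash
python3 -m creep '[[0,0,0.06,0,0.8],[0,0,0.03,0,0.8],[0,0,0,0,0.5],[0,0,0,0,0.4],[0,0,0,0,0.4],[0,0,0,0,0.4]]'; python3 -m creep '[[0,0,-0.04,0,0.4],[0,0,-0.04,0,0.4],[0,0,0,0,0.4],[0,0,0,0,0.4]]'
```

```text
clock: 15.98
position: [550.2, -12.3, 45.9]
ee_rot: [-0.0, 0.028, 1.0, 0.0]
contact_force: [0.2, -0.2, -0.0]
opening: 26.4
grip_force: 0.0
clock: 16.32
position: [550.3, -12.3, 44.1]
ee_rot: [-0.0, 0.028, 1.0, 0.0]
contact_force: [0.2, -0.1, 0.5]
opening: 26.5
grip_force: 0.0
```

```bash
python3 -m creep '[[0,0,-0.04,0,0.4],[0,0,0,0,0.4],[0,0,0,0,0.4]]'; python3 -m creep '[[0,0,-0.04,0,0.4],[0,0,0,0,0.4],[0,0,0,0,0.4]]'
```

```text
clock: 16.57
position: [550.4, -12.3, 43.5]
ee_rot: [0.0, 0.028, 1.0, -0.0]
contact_force: [-0.3, -0.4, 3.4]
opening: 26.4
grip_force: 1.6
clock: 16.82
position: [550.5, -12.4, 43.4]
ee_rot: [0.0, 0.028, 1.0, -0.0]
contact_force: [-4.1, 0.4, 12.7]
opening: 26.1
grip_force: 6.8
```

```bash
python3 -m creep '[[0,0,0.1,0,0.4],[0,0,0.1,0,0.2],[0,0,0.1,0,0.1],[0,0,0.4,0,0.1],[0,0,0.8,0,0.1],[0,0,1,0,0.1],[0,0,1,0,0.1],[-0.6,0.8,0.6,0,0.1],[-0.6,1,0.6,0,0.1],[-0.6,1,0.6,0,0.1],[-0.6,1,0.6,0,0.1],[-0.6,1,0.6,0,0.1]]'; python3 -m creep '[[-0.6,1,0.4,0,0.1],[-0.6,1,0.4,0,0.1],[-0.6,1,0,0,0.1],[-0.6,1,0,0,0.1],[-0.6,1,0,0,0.1],[0,0,0,0,0.1],[0,0,0,0,0.1]]'
python3 - <<'E'
from h import *
a=get_image("top")["color"];b=get_image("side")["color"]
A=cv2.resize(a[145:220,260:372],(400,268),interpolation=cv2.INTER_CUBIC)
B=cv2.resize(b[150:250,200:300],(400,400),interpolation=cv2.INTER_CUBIC)
o=np.zeros((400,800,3),np.uint8);o[:268,:400]=A;o[:,400:]=B;cv2.imwrite("pics/end.png",o)
E
```

```text
clock: 17.82
position: [474.3, 108.6, 206.1]
ee_rot: [0.0, 0.028, 1.0, 0.0]
contact_force: [-0.0, 0.2, 0.2]
opening: 39.6
grip_force: 0.0
clock: 18.4
position: [399.7, 233.4, 225.3]
ee_rot: [0.0, 0.026, 1.0, 0.0]
contact_force: [0.3, -0.3, -0.7]
opening: 40.0
grip_force: 0.0
```

View pics/end.png

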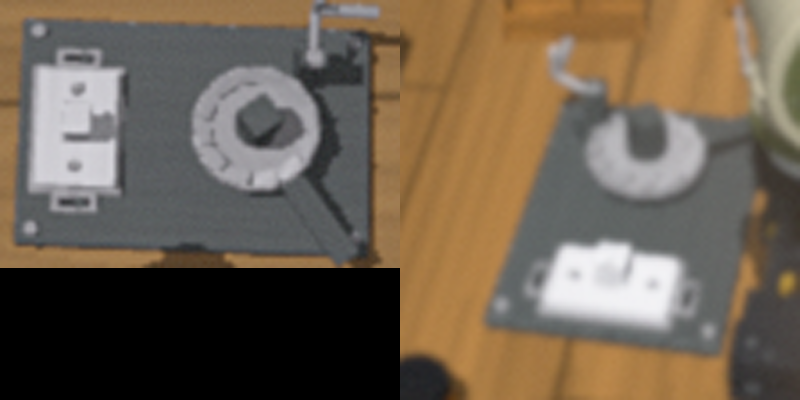

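The picture shows the plate square in the nest, with grey dowels in both holes at about (78,88) and (74,165). The pawl is lying back at (345,10) and the clamp is open, so I'm handing in.

```bash
python3 -c "
from workcell import workorder;print(workorder.close_job())"
```

```text
the job is handed in; nothing more can be done
None
```

I handed the job in at about 18.5 s: the pawl is thrown back, the clamp is open at its stop, and the two-hole plate lies flat on both dowels; no verdict was returned.

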